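Clamp the scooter battery in the brushing cradle

TASK

Lay the white scooter battery, terminals up, into the bed of the terminal-brushing cradle and let go of it; then press in the spring button of the cradle's telescoping stop and slide the stop towards the battery until the button snaps fully out through the next hole, so that the battery is penned between stop and end block. Go gently, by feel: do not force the sleeve against the button and do not squeeze the battery. Leave the other things on the bench alone, and let go of everything at the end.

Things in the scene. Friction and masses are not known exactly. Their poses are not given: they have to be found in the camera images.
- pack: White plastic scooter battery pack, a rounded box 62 (x) by 150 (y) by 58 mm high, about 0.85 kg, with two brass blade terminals 9 mm high standing on its top 48 mm from the middle towards -y. Lies loose on the bench. Origin: centre of its underside; y along its length, z up.
- cradle: Brushing cradle bolted to the bench: grey base plate 100 by 470 by 8 mm. Origin: on the bench surface, on its long centre line; y runs along it from the end block to the tube bracket, x across, z up. Bed and telescoping stop lie along y. Bracket: y = 217 to 227 mm, top z = 76 mm; it carries a fixed 25 mm square inner tube, axis z = 50 mm, ending at y = 45 mm, on which the stop slides.
- bed (a point): Centre of the bed's rubber top: cradle x = 0, y = -115, z = 12 mm; bed from y = -190 to -40 mm. Axes as the cradle's. Side rails: inner faces x = -36 and +36 mm, tops z = 26 mm. The end block's face is at y = -190 mm (64 mm wide, top z = 58 mm). The pack belongs here, long side along the cradle's y, either way round, anywhere between end block and stop.
- stop_face (a point): Middle of the stop plate's rubber face, at tube height (z = 50 mm); moves with the stop. Axes as the cradle's. Plate 60 mm wide, z = 20 to 70 mm; behind it (+y) a 36 mm square collar, 8 to 18 mm behind the face, then the stop's sleeve.
- sleeve (a point): On the axis of the stop's sleeve, 88 mm behind the face; moves with the stop. The sleeve is a square aluminium tube 30 by 30 mm outside, wall 2 mm, ending 168 mm behind the face, blasted rough for grip. Its +x wall (x = +15 mm) has a row of four 14 mm holes at axis height, drilled by hand 20 to 50 mm apart, no two gaps alike.
- stop (a joint): Travel of the stop along cradle -y (m), growing towards the bed. At about 0, the start, the button is out in the second hole from the plate and the face is at cradle y = 9.5 mm. The next hole is the third from the plate; there the pack still has some slack, up to 15 mm. Sliding friction about 5 N. Button out: about 1 mm of play either way, then locked.
- button (a joint): How far the button is pressed in (m): 0 fully out, 10 mm at most. Steel, 12 mm thick, end domed to 6 mm radius, 6 mm proud of the sleeve's +x side. Spring 1.5 N at rest, 2.4 N pressed flush (6 mm). From flush, sliding the sleeve with some 12 N in all cams the dome the last 2 mm under its wall. It snaps out by itself when an uncovered hole comes over it.
- button_tip (a point): Tip of the button's dome: cradle x = +21, y = 80, z = 50 mm when out; goes in with the button and does not travel with the stop. One grasp from above, closing across the sleeve (36 mm over the button), presses the button flush and grips the sleeve's sides.
- caddy: Red caddy 52 by 132 by 34 mm with three matte grey hearing-aid cartridges standing in it; leave alone. Origin: centre of its underside.
- brush: Steel terminal brush with a wooden grip, 240 mm long along x, 20 mm high; leave alone. Origin: underside, 110 mm from the grip's end.
- meter: Black multimeter lying on its back, 150 (x) by 76 by 44 mm; leave alone. Origin: centre of its underside.
- celltray: Grey tray of upright cylindrical cells, 130 by 200 by 66 mm; leave alone. Origin: centre of its underside.
Mind the look-alikes: they are no part of the job. What is meant by the pack is not orange, and is the larger of those in its own colour.

How it is judged:
By the outcome, as a careful person would: the job done as asked, in the order asked, and still so for the second after the job is handed in, with the robot touching nothing.
It also fails if it takes over 54 s, if anything falls off the work surface, if the arm or the gripper's body presses on something with over 40 N, if the wrist force passes 120 N, or if a joint passes its speed limit or range.

ROBOT

A 6-joint arm with a two-finger parallel gripper is mounted at the origin on the work surface. World frame = base frame: x ahead of the robot, y to its left, z up, the work surface at z = 0. Lengths are in m, angles in rad, forces in N, time in s.
With the tool pointing down it reaches from about 0.35 to 0.95 m from the base axis. Payload 17.4 kg.
Tool frame: the origin (TCP) lies midway between the tips of the shut fingers; the grasp point (between the pads) lies hold_point_z behind it (hold_point_z is the distance from the TCP to the grasp point, in m); z points along the fingers, y is the line along which they close (so a half turn about z gives the same grasp; the last joint's range is limited). The gripper opens to 93 mm and grips with 3 to 60 N. Pads are 15 mm wide; open, the fingers measure 128 mm over their backs; the gripper's body (75 mm by 188 mm) begins 65 mm behind the grasp point.
Start: joints at [-1.208, 0.116, 1.442, -0, 1.584, -0.038], TCP at [0.263, -0.622, 0.219] pointing down, gripper open.
Joint ranges: [-2.83, 2.83], [-0.83, 2.19], [0.07, 2.5], [-1.14, 4.28], [0.01, 3], [-2.97, 2.97]. Speed limits (rad/s): [1.89, 1.89, 2.22, 3.14, 3.14, 3.14].

INTERFACE

Orientations are given as [roll, pitch, yaw] about the fixed x, y, z axes, in that order (R = Rz(yaw) Ry(pitch) Rx(roll)).
In Python, from rig import sense, capture, camera_model, finish_job, hold_point_z gives the robot as it stands.
- The arm moves only by the tool carry_out, never from a script. Its argument "moves" is a list of rows, each a list of 5 numbers: the shift along the tool's x, y, z in mm, then the turn about the tool's z in degrees, then the finger opening in mm, from 0 to 93. In form: [[x, y, z, spin, grip], ...]. A call has 1 to 20 rows; each row shifts and turns the commanded pose from where the row before left it, along the tool's axes as they then stand; what a row does not reach is not made up. A row lasts 1/8 s, in which the tool goes at most 62.5 mm and 10.7 degrees, less where a joint would pass 70% of its speed; a pose out of reach is approached as far as the arm can. A call with a gripper value outside its range is refused whole. The fingers move at their own pace and stop on an object; the grip force is fixed at half the most. Time passes only in rows, so rows that do not move let the fingers close. It gives the time, the measured TCP pose, the force, the opening and the grip force at its end, in the units of the state.
- sense(): the state, without advancing time (a new reading comes with each control period).
- capture(name): name is "scene" or "side" or "wrist"; returns the picture (384x512x3 uint8, red, green, blue); there is no depth.
- camera_model(name): a dict with "mtx" (3x3 intrinsics, pixels), "R" (3x3) and "t" (3): a world point X has camera coordinates R X + t; the wrist camera has in their place "hand_eye" (4x4, takes a point from camera to tool coordinates, whose origin is the TCP and whose axes are the flange's). Camera axes: x right, y down, z forward; pixel columns grow to the right and rows downward; lengths in m; the calibration is good to about 2 mm. A picture is of the moment at which its call begins: read the wrist's pose just before it. camera_model takes no time and is no camera call.
- finish_job(): hands the job in; it is judged then, once.
The state is a dict: "t": time; "joint_positions": joint angles; "joint_vel": joint speeds; "effort": joint torques, N m; "eef_pos": TCP position; "tool_rot": TCP orientation; "wrist_force": force on the tool from outside, world axes, zero at the start; "moment": the same for the moment, N m; "gripper_width": opening from 0.0 (shut) to 1.0 (fully open); "grasp_force": force on a finger pad.
Only numpy, scipy, OpenCV 4.12 (cv2) and the standard library are available. Lean on these libraries where they do the work, as an engineer would, in place of code of your own. Each camera call takes 0.05 s, during which the arm holds its last target. There are 200 camera calls.

## Working session

There is one attempt and no reset: what is moved stays moved. The work goes in short steps, Python scripts to look and compute and a tool call to move; the robot and the scene stay as the last step left them, time stands still between calls to the robot, and variables do not carry over. Pictures are saved under pics/ and viewed, at most 10 in all, crops included, and the job is handed in when it is done.

Besides the shell and the picture viewer there is one more tool, called after "Call:" as a command line: name --pt "numbers of a row" for each row, then --argument value for the rest. carry_out: Moves the arm, as the interface text tells. Its arguments: {"type":"object","properties":{"moves":{"type":"array"}},"required":["moves"]}

```bash
mkdir -p pics; ls; python3 - <<'E'
from rig import *
import cv2,numpy as np
print(hold_point_z, sense())
a=capture("scene");b=capture("side")
for n,i in(("scene",a),("side",b)):
    cv2.imwrite(f"pics/{n}0.png",i[:,:,::-1]); m=camera_model(n);print(n,{k:np.round(v,3).tolist() for k,v in m.items()})
print(camera_model("wrist"))
E
```

```text
pics
0.0188 {'t': 0.0, 'joint_positions': array([-1.20780453e+00,  1.16534942e-01,  1.44229001e+00,  2.89233914e-06,
        1.58399204e+00, -3.77798404e-02]), 'joint_vel': array([-2.67322728e-05, -2.01449578e-03,  1.78612377e-03, -1.41821666e-03,
        7.43736757e-04, -1.32657453e-03]), 'effort': array([ 1.35028116e-03, -7.21243858e+01, -6.22613311e+01,  7.80660007e-02,
        2.37901357e-02, -1.19059205e-04]), 'eef_pos': array([ 0.26326816, -0.62131619,  0.2178568 ]), 'tool_rot': array([-3.14036930e+00, -4.91343724e-05,  4.00771641e-01]), 'wrist_force': array([-0.27800859,  0.56476977, -0.95344203]), 'moment': array([ 0.01894616, -0.03989025,  0.00563484]), 'grasp_force': 0.0, 'gripper_width': 1.0005531641641823}
scene {'mtx': [[467.575, 0.0, 255.369], [0.0, 467.575, 190.352], [0.0, 0.0, 1.0]], 'R': [[-0.869, 0.495, 0.002], [0.359, 0.633, -0.686], [-0.341, -0.595, -0.728]], 't': [0.506, -0.193, 1.95]}
side {'mtx': [[418.493, 0.0, 251.989], [0.0, 418.493, 193.845], [0.0, 0.0, 1.0]], 'R': [[-0.789, -0.614, 0.016], [-0.411, 0.508, -0.757], [0.457, -0.603, -0.654]], 't': [0.48, 0.287, 1.293]}
{'mtx': array([[291.75335918,   0.        , 259.73086107],
       [  0.        , 291.75335918, 186.93779993],
       [  0.        ,   0.        ,   1.        ]]), 'hand_eye': array([[-1.09940478e-03, -9.54942475e-01, -2.96788917e-01,
         8.33962912e-02],
       [ 9.99999318e-01, -9.32573951e-04, -7.03697269e-04,
         4.29971149e-04],
       [ 3.95212798e-04, -2.96789488e-01,  9.54942848e-01,
        -1.65201511e-01],
       [ 0.00000000e+00,  0.00000000e+00,  0.00000000e+00,
         1.00000000e+00]])}
```

View pics/scene0.png

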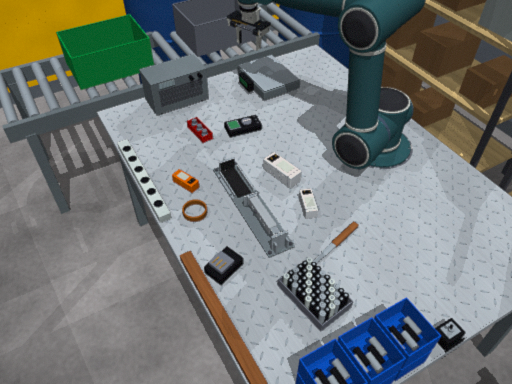

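View pics/side0.png

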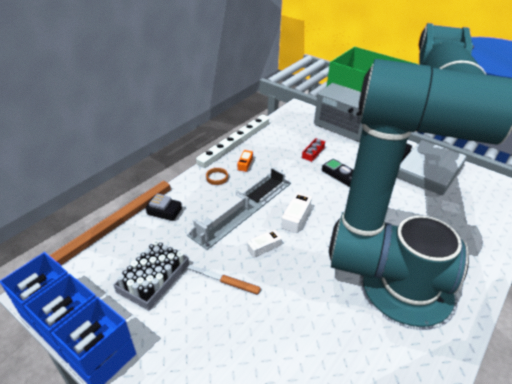

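Scene: the white packs are at (282,169) (larger) and (309,201) (smaller), and there is an orange one at (186,180). The one meant is (282,169): white, and the larger of the two. The cradle runs from the end block at about (228,163) to the bracket at about (280,243). In the side view the pack is at (296,212). Next is one enlarged crop to confirm.

```bash
python3 - <<'E'
import cv2,numpy as np
def crop(f,x,y,w,h,s):
    i=cv2.imread(f)[y:y+h,x:x+w]; i=cv2.resize(i,None,fx=s,fy=s,interpolation=cv2.INTER_CUBIC)
    for k in range(0,w,10):cv2.putText(i,str(x+k),(k*s,8),0,.3,(0,0,255));cv2.line(i,(k*s,10),(k*s,16),(0,0,255))
    for k in range(0,h,10):cv2.putText(i,str(y+k),(0,k*s+4),0,.3,(255,0,0));cv2.line(i,(20,k*s),(26,k*s),(255,0,0))
    return i
a=crop("pics/scene0.png",208,145,116,115,5);cv2.imwrite("pics/c1.png",a)
b=crop("pics/side0.png",180,160,140,100,5);cv2.imwrite("pics/c2.png",b)
E
```

```text
(no output)
```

View pics/c1.png

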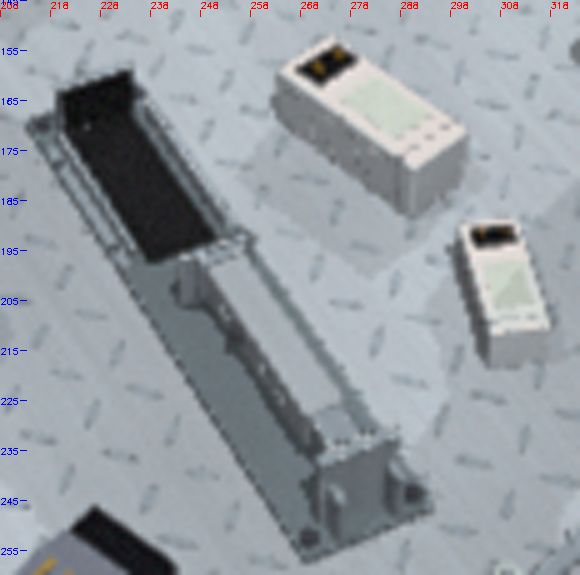

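View pics/c2.png

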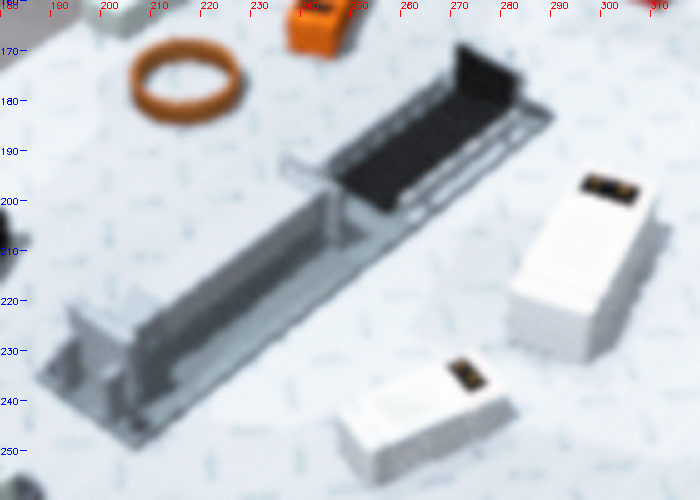

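The large white pack is confirmed at scene (282,169), with its terminals at the upper end near (271,157). I'll fit the poses of the pack and cradle from their corners in both views.

```bash
cat > h.py <<'E'
import numpy as np
from rig import camera_model
from scipy.optimize import least_squares
def proj(n,X):
    m=camera_model(n);c=np.asarray(m["R"])@X+np.ravel(m["t"]);p=np.asarray(m["mtx"])@c;return p[:2]/p[2]
def fit(obs,g):
    def W(q,P):
        c,s=np.cos(q[2]),np.sin(q[2]);return np.array([q[0]+c*P[0]-s*P[1],q[1]+s*P[0]+c*P[1],P[2]])
    f=lambda q:np.concatenate([proj(n,W(q,np.array(P)))-uv for n,P,uv in obs])
    r=least_squares(f,g,loss="soft_l1");return r.x,f(r.x).reshape(-1,2)
def ray(n,uv,z):
    m=camera_model(n);R=np.asarray(m["R"]);C=-R.T@np.ravel(m["t"]);d=R.T@np.linalg.solve(m["mtx"],[uv[0],uv[1],1.]);return C+d*(z-C[2])/d[2]
E
python3 - <<'E'
from h import *
S=lambda x,y:(208+x/5-.4,145+y/5-.4)
D=lambda x,y:(180+x/5-.4,160+y/5-.4)
for k,p in dict(A=(280,72),B=(333,38),C=(467,130),D=(408,168)).items(): print("pack",k,ray("scene",S(*p),.058).round(3))
for k,p in dict(nl=(304,562),nr=(434,512),fl=(27,125)).items(): print("base scene",k,ray("scene",S(*p),.008).round(3))
for k,p in dict(n=(137,448),l=(38,377),f=(553,117)).items(): print("base side",k,ray("side",D(*p),.008).round(3))
for p in ((57,95),(132,68)): print("block",ray("scene",S(*p),.058).round(3))
for p in ((583,170),(642,190),(660,180),(510,292),(600,312)): print("pack side",ray("side",D(*p),.058).round(3))
E
```

```text
pack A [ 0.489 -0.101  0.058]
pack B [ 0.433 -0.114  0.058]
pack C [0.399 0.024 0.058]
pack D [0.459 0.036 0.058]
base scene nl [0.688 0.272 0.008]
base scene nr [0.591 0.28  0.008]
base scene fl [ 0.664 -0.192  0.008]
base side n [0.581 0.278 0.008]
base side l [0.678 0.273 0.008]
base side f [ 0.561 -0.183  0.008]
block [ 0.65  -0.162  0.058]
block [ 0.586 -0.161  0.058]
pack side [ 0.478 -0.093  0.058]
pack side [ 0.433 -0.102  0.058]
pack side [ 0.428 -0.119  0.058]
pack side [0.446 0.045 0.058]
pack side [0.388 0.023 0.058]
```

Call:
carry_out --pt "37 -37 -4 0 93" --pt "37 -37 -4 0 93" --pt "37 -37 -4 0 93" --pt "37 -37 -4 0 93" --pt "37 -37 -4 0 93" --pt "37 -37 -4 0 93" --pt "37 -37 -4 0 93" --pt "37 -37 -4 0 93" --pt "37 -37 -4 0 93" --pt "37 -37 -4 0 93" --pt "37 -37 -4 0 93" --pt "37 -37 -4 0 93" --pt "0 0 0 -10 93" --pt "0 0 0 -10 93" --pt "0 0 0 -10 93" --pt "0 0 0 -10 93" --pt "0 0 0 -10 93" --pt "0 0 0 -10 93" --pt "0 0 0 -10 93" --pt "0 0 0 -10 93"

```text
t: 2.6
eef_pos: [0.4988, -0.0395, 0.2664]
tool_rot: [-3.141, -0.0, 1.803]
wrist_force: [0.7, 0.2, 0.3]
gripper_width: 1.003
grasp_force: 0.0
```

```bash
python3 - <<'E'
from rig import *
import cv2,json
s=sense();i=capture("wrist");cv2.imwrite("pics/w1.png",i[:,:,::-1])
json.dump(dict(p=list(s["eef_pos"]),r=list(s["tool_rot"])),open("w1.json","w"))
print(s["t"],s["eef_pos"],s["tool_rot"],s["joint_positions"],s["wrist_force"])
i=cv2.resize(i,None,fx=1.5625,fy=1.5625,interpolation=cv2.INTER_CUBIC);cv2.imwrite("pics/w1b.png",i[:,:,::-1])
E
```

```text
2.6 [ 0.49882648 -0.03947702  0.26635507] [-3.14116618e+00 -1.70232207e-04  1.80276956e+00] [-1.29962862e-01 -2.76842936e-01  1.73487585e+00  8.24697833e-06
  1.68401886e+00 -3.61935204e-01] [0.71944807 0.173668   0.30028259]
```

View pics/w1b.png

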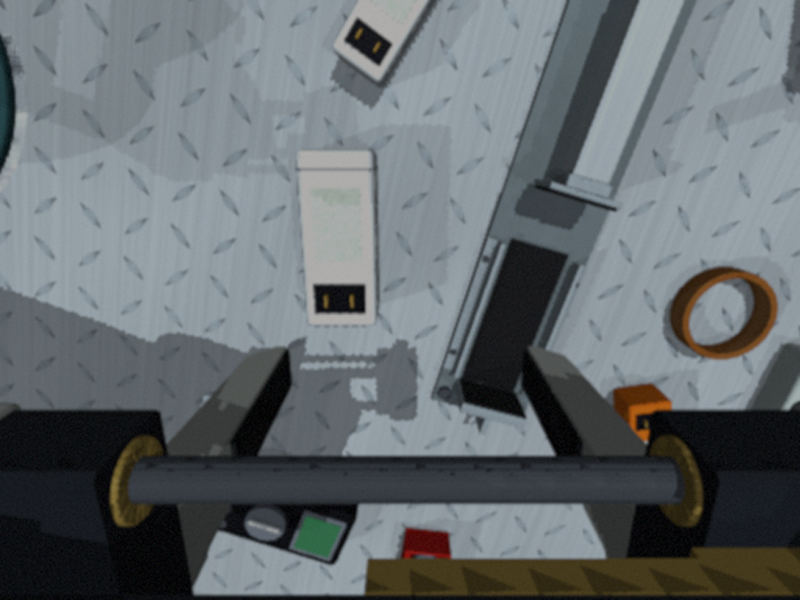

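Wrist view, in 1.56x pixels: the pack's top corners are (299,151), (374,151), (376,324) and (309,324), with terminals at (338,300). The bed is the black patch with corners (512,238) and (568,253). The stop plate's top edge runs (537,185) to (615,208), and a base corner is at (434,398).

```bash
cat >> h.py <<'E'
from scipy.spatial.transform import Rotation as Ro
def wray(js,uv,z):
    import json
    s=json.load(open(js));m=camera_model("wrist");H=m["hand_eye"];R=Ro.from_euler("xyz",s["r"]).as_matrix()
    C=R@H[:3,3]+s["p"];d=R@H[:3,:3]@np.linalg.solve(m["mtx"],[uv[0],uv[1],1.]);return C+d*(z-C[2])/d[2]
E
python3 - <<'E'
from h import *
w=lambda x,y,z:wray("w1.json",(x/1.5625-.2,y/1.5625-.2),z)
P=[w(299,151,.058),w(374,151,.058),w(376,324,.058),w(309,324,.058)]
for p in P:print("pack",p.round(4))
P=np.array(P);print("c",P.mean(0).round(4),[np.linalg.norm(P[i]-P[i-1]).round(4) for i in range(4)])
d=P[0]+P[1]-P[2]-P[3];print("yaw",np.arctan2(-d[0],d[1]))
print("term",w(325,297,.064).round(4),w(352,299,.064).round(4))
for n,p in dict(bl=(512,238,.012),br=(568,253,.012),sl=(537,185,.07),sr=(615,208,.07),bc=(434,398,.008),be=(570,0,.008),blk1=(462,383,.058),blk2=(522,394,.058),blk3=(525,415,.058),coll1=(553,179,.068),coll2=(612,195,.068),sleeveL=(642,0,.065),sleeveR=(692,0,.065),sL2=(575,178,.065),sR2=(613,180,.065)).items():print(n,w(*p).round(4))
E
```

```text
pack [0.3985 0.0218 0.058 ]
pack [0.4556 0.0353 0.058 ]
pack [ 0.4875 -0.1061  0.058 ]
pack [ 0.4303 -0.1195  0.058 ]
c [ 0.443  -0.0421  0.058 ] [np.float64(0.1449), np.float64(0.0587), np.float64(0.1449), np.float64(0.0588)]
yaw 0.22190619173198242
term [ 0.4402 -0.0897  0.064 ] [ 0.4629 -0.0862  0.064 ]
bl [ 0.5935 -0.0116  0.012 ]
br [ 0.6489 -0.0132  0.012 ]
sl [0.5844 0.0397 0.07  ]
sr [0.6496 0.0369 0.07  ]
bc [ 0.5651 -0.193   0.008 ]
be [0.5827 0.1853 0.008 ]
blk1 [ 0.5762 -0.1445  0.058 ]
blk2 [ 0.633  -0.1428  0.058 ]
blk3 [ 0.6424 -0.1633  0.058 ]
coll1 [0.5957 0.0469 0.068 ]
coll2 [0.6446 0.0459 0.068 ]
sleeveL [0.6181 0.1775 0.065 ]
sleeveR [0.6523 0.1855 0.065 ]
sL2 [0.6131 0.0516 0.065 ]
sR2 [0.6425 0.057  0.065 ]
```

Call:
carry_out --pt "-9 38 0 0 93" --pt "-9 38 0 0 93" --pt "-9 38 0 0 93" --pt "0 0 0 8 93" --pt "0 0 0 8 93" --pt "0 0 0 0 93"

```text
t: 3.4
eef_pos: [0.6161, -0.0402, 0.2663]
tool_rot: [-3.141, -0.0, 1.516]
wrist_force: [-0.3, 0.1, -0.0]
gripper_width: 1.002
grasp_force: 0.0
```

```bash
python3 - <<'E'
from rig import *
import cv2,json
s=sense();i=capture("wrist")
json.dump(dict(p=list(s["eef_pos"]),r=list(s["tool_rot"])),open("w2.json","w"))
print(s["t"],s["eef_pos"],s["tool_rot"],s["joint_positions"][5])
cv2.imwrite("pics/w2.png",i[:,:,::-1])
i=i[0:300,150:370];i=cv2.resize(i,None,fx=2,fy=2,interpolation=cv2.INTER_CUBIC);cv2.imwrite("pics/w2b.png",i[:,:,::-1])
E
```

```text
3.4 [ 0.61605353 -0.04019035  0.26626641] [-3.14097131e+00 -5.98084776e-05  1.51630998e+00] -0.051987328544514766
```

View pics/w2b.png

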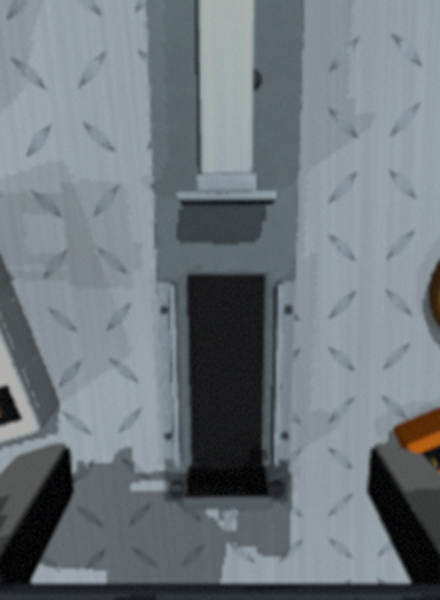

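Wrist view 2, as crop pixels (2x, column offset 150): stop plate top edge (178,201) to (276,201), button at (258,79), bed (187,275) to (265,275) with its far end at row 467, block top at (187,496) to (270,496), and base edges at columns 150 and 302 on row 0, narrowing to 157 and 293 by row 480.

```bash
python3 - <<'E'
from h import *
w=lambda x,y,z:wray("w2.json",(x/2+150-.25,y/2-.25),z)
for n,p in dict(plateL=(178,201,.07),plateR=(276,201,.07),bedNL=(187,275,.012),bedNR=(265,275,.012),bedFL=(187,467,.012),bedFR=(268,467,.012),blkL=(187,496,.058),blkR=(270,496,.058),slL=(200,20,.065),slR=(254,20,.065),slL2=(201.5,165,.065),slR2=(254.5,165,.065),base0L=(149,0,.008),base0R=(303,0,.008),base1L=(157,480,.008),base1R=(293,480,.008),btn=(262,79,.05),btnc=(258,79,.05)).items():print(n,w(*p).round(4))
E
```

```text
plateL [0.5958 0.0395 0.07  ]
plateR [0.6539 0.0363 0.07  ]
bedNL [ 0.5942 -0.0119  0.012 ]
bedNR [ 0.6499 -0.015   0.012 ]
bedFL [ 0.5833 -0.1627  0.012 ]
bedFR [ 0.6473 -0.1663  0.012 ]
blkL [ 0.5858 -0.1631  0.058 ]
blkR [ 0.6452 -0.1663  0.058 ]
slL [0.6149 0.1345 0.065 ]
slR [0.6448 0.1329 0.065 ]
slL2 [0.6109 0.059  0.065 ]
slR2 [0.6422 0.0573 0.065 ]
base0L [0.5824 0.1618 0.008 ]
base0R [0.6799 0.1563 0.008 ]
base1L [ 0.558  -0.1749  0.008 ]
base1R [ 0.6673 -0.1809  0.008 ]
btn [0.6493 0.1056 0.05  ]
btnc [0.6469 0.1057 0.05  ]
```

Call:
carry_out --pt "-2.8 -43.2 0 0 93" --pt "-2.8 -43.2 0 0 93" --pt "-2.8 -43.2 0 0 93" --pt "-2.8 -43.2 0 0 93" --pt "0 0 20 -8 93" --pt "0 0 40 -7.9 93" --pt "0 0 40 0 93" --pt "0 0 40 0 93" --pt "0 0 20 0 93" --pt "0 0 0 0 93"

```text
t: 4.7
eef_pos: [0.4426, -0.0422, 0.1062]
tool_rot: [-3.14, -0.001, 1.796]
wrist_force: [-0.0, -0.5, 1.5]
gripper_width: 1.0
grasp_force: 0.0
```

Call:
carry_out --pt "0 0 30 0 93" --pt "0 0 30 0 93" --pt "0 0 18 0 93" --pt "0 0 6 0 93" --pt "0 0 0 0 93" --pt "0 0 0 0 50" --pt "0 0 0 0 50" --pt "0 0 0 0 50" --pt "0 0 0 0 50" --pt "0 0 0 0 50" --pt "0 0 0 0 50"

```text
t: 6.08
eef_pos: [0.4426, -0.0423, 0.0228]
tool_rot: [-3.141, -0.0, 1.795]
wrist_force: [-6.1, -0.8, 5.9]
gripper_width: 0.66
grasp_force: 30.0
```

Call:
carry_out --pt "0 0 -10 0 50" --pt "0 0 -30 0 50" --pt "0 0 -40 0 50" --pt "0 0 -30 0 50" --pt "0 0 -10 0 50" --pt "-11 23.5 0 0 50" --pt "-15.5 32.7 0 0 50" --pt "-15.5 32.7 0 0 50" --pt "-15.5 32.7 0 0 50" --pt "-12 25 0 0 50" --pt "-8 17 0 4 50" --pt "0 0 0 6 50" --pt "0 0 0 5.6 50" --pt "0 0 0 0 50" --pt "0 0 0 0 50"

```text
t: 7.95
eef_pos: [0.6194, -0.0813, 0.1419]
tool_rot: [-3.141, -0.0, 1.525]
wrist_force: [0.3, -0.0, -7.8]
gripper_width: 0.663
grasp_force: 30.0
```

```bash
python3 - <<'E'
from rig import *
import cv2,json
s=sense();i=capture("wrist")
json.dump(dict(p=list(s["eef_pos"]),r=list(s["tool_rot"])),open("w3.json","w"))
cv2.imwrite("pics/w3.png",i[:,:,::-1])
i=i[0:300,130:390];i=cv2.resize(i,None,fx=2,fy=2,interpolation=cv2.INTER_CUBIC);cv2.imwrite("pics/w3b.png",i[:,:,::-1])
E
```

```text
(no output)
```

View pics/w3b.png

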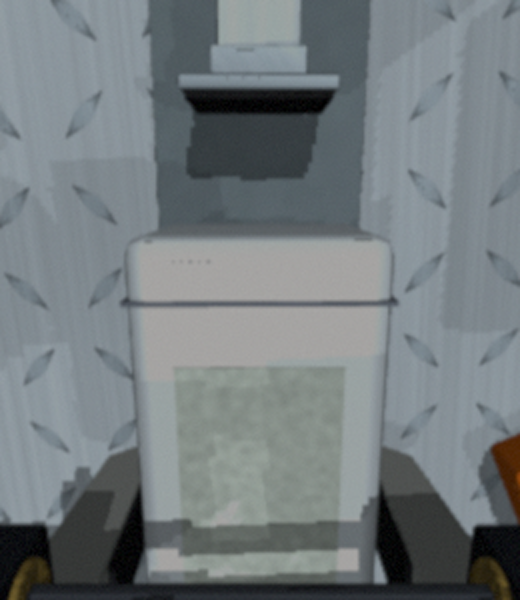

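The pack is held square in the fingers: its +y top edge is at row 238 (columns 130 to 390) and the stop plate is at row 80 (columns 180 to 338). I'll check where the pack's end lies relative to the tool.

```bash
python3 - <<'E'
from h import *
w=lambda x,y,z:wray("w3.json",(x/2+130-.25,y/2-.25),z)
for p in ((130,238,.177),(390,238,.177),(126,302,.177),(398,302,.177),(180,83,.07),(338,83,.07),(180,88,.07),(338,88,.07)):print(p,w(*p).round(4))
E
```

```text
(130, 238, 0.177) [ 0.5949 -0.0066  0.177 ]
(390, 238, 0.177) [ 0.6515 -0.0092  0.177 ]
(126, 302, 0.177) [ 0.5925 -0.0205  0.177 ]
(398, 302, 0.177) [ 0.6535 -0.0233  0.177 ]
(180, 83, 0.07) [0.5959 0.0415 0.07  ]
(338, 83, 0.07) [0.654  0.0388 0.07  ]
(180, 88, 0.07) [0.5958 0.0399 0.07  ]
(338, 88, 0.07) [0.654  0.0372 0.07  ]
```

Call:
carry_out --pt "0 0 20 0 50" --pt "0 0 30 0 50" --pt "0 0 20 0 50" --pt "0 0 12 0 50" --pt "0 0 8 0 50" --pt "0 0 6 0 50" --pt "0 0 4 0 50" --pt "0 0 2 0 50" --pt "0 0 1 0 50" --pt "0 0 0 0 50"

```text
t: 9.25
eef_pos: [0.6198, -0.0814, 0.0398]
tool_rot: [3.141, 0.0, 1.523]
wrist_force: [0.9, -0.4, -7.2]
gripper_width: 0.663
grasp_force: 30.0
```

Call:
carry_out --pt "-1 0 0.5 0 50" --pt "-1 0 0 0 50" --pt "0 0 0 0 50"

```text
t: 9.62
eef_pos: [0.6196, -0.0835, 0.0392]
tool_rot: [3.142, 0.0, 1.523]
wrist_force: [0.4, 0.2, -8.6]
gripper_width: 0.662
grasp_force: 30.0
```

Call:
carry_out --pt "-1 0 0 0 50" --pt "0 0 0 0 50"

```text
t: 9.88
eef_pos: [0.6195, -0.0844, 0.0391]
tool_rot: [-3.142, -0.0, 1.523]
wrist_force: [1.0, -0.3, -8.1]
gripper_width: 0.66
grasp_force: 30.0
```

Call:
carry_out --pt "-1 0 0 0 50" --pt "0 0 0 0 50"

```text
t: 10.12
eef_pos: [0.6195, -0.0854, 0.0391]
tool_rot: [3.142, -0.0, 1.523]
wrist_force: [0.6, 0.4, -8.3]
gripper_width: 0.665
grasp_force: 30.0
```

Call:
carry_out --pt "-1 0 0 0 50" --pt "0 0 0 0 50"

```text
t: 10.38
eef_pos: [0.6194, -0.0864, 0.0392]
tool_rot: [3.142, -0.0, 1.523]
wrist_force: [-0.6, 0.4, -8.2]
gripper_width: 0.665
grasp_force: 30.0
```

Call:
carry_out --pt "-0.7 0 0 0 50" --pt "0 0 0 0 50"

```text
t: 10.62
eef_pos: [0.6194, -0.0871, 0.0391]
tool_rot: [-3.142, 0.0, 1.523]
wrist_force: [-0.6, -0.0, -7.7]
gripper_width: 0.667
grasp_force: 30.0
```

Call:
carry_out --pt "-0.7 0 0 0 50" --pt "0 0 2 0 50" --pt "0 0 0 0 50"

```text
t: 11.0
eef_pos: [0.6195, -0.0874, 0.0372]
tool_rot: [3.141, -0.001, 1.523]
wrist_force: [1.0, 5.6, -7.2]
gripper_width: 0.668
grasp_force: 30.0
```

Call:
carry_out --pt "0 0 1 0 50" --pt "0 0 0 0 50"

```text
t: 11.25
eef_pos: [0.6195, -0.0873, 0.0363]
tool_rot: [3.141, -0.001, 1.523]
wrist_force: [0.6, 5.6, -5.8]
gripper_width: 0.664
grasp_force: 30.0
```

Call:
carry_out --pt "0 0 1 0 50" --pt "0 0 0 0 50"

```text
t: 11.5
eef_pos: [0.6196, -0.0874, 0.0354]
tool_rot: [3.141, -0.001, 1.523]
wrist_force: [1.3, 5.5, -6.1]
gripper_width: 0.668
grasp_force: 30.0
```

End block felt at 5.6 N. I'll back off slightly and keep lowering.

Call:
carry_out --pt "1.5 0 0 0 50" --pt "0 0 0.7 0 50" --pt "0 0 0 0 50"

```text
t: 11.88
eef_pos: [0.6195, -0.0863, 0.0349]
tool_rot: [3.142, -0.0, 1.523]
wrist_force: [-3.7, 3.1, 0.7]
gripper_width: 0.666
grasp_force: 30.0
```

Call:
carry_out --pt "0 0 0.7 0 50" --pt "0 0 0 0 50"

```text
t: 12.12
eef_pos: [0.6195, -0.0863, 0.0349]
tool_rot: [3.141, 0.0, 1.523]
wrist_force: [-7.3, 3.1, 8.4]
gripper_width: 0.665
grasp_force: 30.0
```

Call:
carry_out --pt "0 0 0 0 70" --pt "0 0 0 0 85" --pt "0 0 0 0 85" --pt "0 0 -10 0 85" --pt "0 0 -40 0 85" --pt "0 0 -50 0 85" --pt "0 0 -50 0 85" --pt "0 0 -20 0 85" --pt "0 0 0 0 85"

```text
t: 13.25
eef_pos: [0.6198, -0.0863, 0.205]
tool_rot: [3.139, 0.0, 1.523]
wrist_force: [-0.1, 0.5, -1.0]
gripper_width: 0.916
grasp_force: 0.0
```

```bash
python3 - <<'E'
from rig import *
import cv2,json
s=sense();i=capture("wrist")
json.dump(dict(p=list(s["eef_pos"]),r=list(s["tool_rot"])),open("w4.json","w"))
print(s["eef_pos"])
cv2.imwrite("pics/w4.png",i[:,:,::-1])
i=i[0:300,150:370];i=cv2.resize(i,None,fx=2,fy=2,interpolation=cv2.INTER_CUBIC);cv2.imwrite("pics/w4b.png",i[:,:,::-1])
E
```

```text
[ 0.61984177 -0.08633347  0.20496827]
```

View pics/w4b.png

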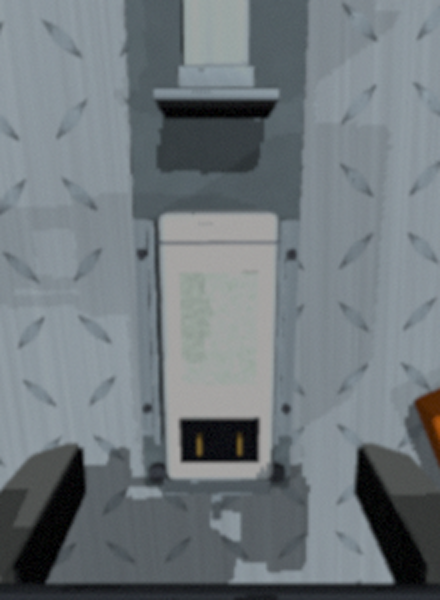

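The pack lies straight in the bed between the rails, terminals up (terminals at crop (220,445)), and free. Next I go over the button.

Call:
carry_out --pt "20 0 0 0 85" --pt "40 0 0 0 85" --pt "45 0 0 0 85" --pt "45 0 0 0 85" --pt "30 0 10 0 85" --pt "13.5 0 30 0 85" --pt "0 0 40 0 75" --pt "0 0 40 0 70" --pt "0 0 25 0 70" --pt "0 0 16 0 70" --pt "0 0 12 0 70" --pt "0 0 1 0 70" --pt "0 0 0 0 70"

```text
t: 14.92
eef_pos: [0.6291, 0.1071, 0.0305]
tool_rot: [3.141, -0.0, 1.523]
wrist_force: [-0.4, -0.2, -0.1]
gripper_width: 0.755
grasp_force: 0.0
```

Call:
carry_out --pt "0 0 0 0 45" --pt "0 0 0 0 38" --pt "0 0 0 0 34" --pt "0 0 0 0 28" --pt "0 0 0 0 28" --pt "0 0 0 0 28" --pt "0 0 0 0 28"

```text
t: 15.8
eef_pos: [0.6276, 0.1071, 0.0298]
tool_rot: [-3.139, 0.0, 1.523]
wrist_force: [-10.5, 0.3, 7.3]
gripper_width: 0.32
grasp_force: 30.0
```

Call:
carry_out --pt "0 -1.3 -0.4 0 28" --pt "0 0 0 0 28"

```text
t: 16.05
eef_pos: [0.6276, 0.1071, 0.0299]
tool_rot: [3.141, -0.0, 1.523]
wrist_force: [5.5, 0.5, -4.2]
gripper_width: 0.32
grasp_force: 30.0
```

Call:
carry_out --pt "-1 0 0 0 28" --pt "-1 0 0 0 28"

```text
t: 16.3
eef_pos: [0.6275, 0.1057, 0.0299]
tool_rot: [3.141, -0.001, 1.523]
wrist_force: [6.0, 6.8, -4.8]
gripper_width: 0.32
grasp_force: 30.0
```

Call:
carry_out --pt "-1 0.4 0.2 0 28" --pt "-1 0 0 0 28"

```text
t: 16.55
eef_pos: [0.6275, 0.104, 0.0298]
tool_rot: [-3.141, -0.001, 1.523]
wrist_force: [1.6, 8.8, -1.3]
gripper_width: 0.323
grasp_force: 30.0
```

Call:
carry_out --pt "-1 0 0 0 28" --pt "-1 0 0 0 28"

```text
t: 16.8
eef_pos: [0.6274, 0.1022, 0.0299]
tool_rot: [-3.141, -0.002, 1.523]
wrist_force: [1.3, 10.5, -1.6]
gripper_width: 0.318
grasp_force: 30.0
```

Call:
carry_out --pt "-1 0 0 0 28" --pt "-1 0 0 0 28"

```text
t: 17.05
eef_pos: [0.6272, 0.0999, 0.0298]
tool_rot: [-3.141, -0.001, 1.523]
wrist_force: [0.5, 6.8, -0.8]
gripper_width: 0.319
grasp_force: 30.0
```

Call:
carry_out --pt "-2 0 0 0 28" --pt "-3 0 0 0 28" --pt "-3 0 0 0 28" --pt "-3 0 0 0 28" --pt "-3 0 0 0 28" --pt "-3 0 0 0 28" --pt "-2 0 0 0 28"

```text
t: 17.92
eef_pos: [0.6263, 0.0808, 0.0298]
tool_rot: [-3.141, -0.001, 1.523]
wrist_force: [0.2, 7.3, 0.1]
gripper_width: 0.321
grasp_force: 30.0
```

Call:
carry_out --pt "-1.5 0 0 0 28" --pt "-1 0 0 0 28" --pt "-1 0 0 0 28"

```text
t: 18.3
eef_pos: [0.6261, 0.0774, 0.0298]
tool_rot: [-3.141, -0.001, 1.523]
wrist_force: [0.4, 7.5, -0.1]
gripper_width: 0.32
grasp_force: 30.0
```

Call:
carry_out --pt "-1 0 0 0 28" --pt "-1 0 0 0 28" --pt "-1 0 0 0 28"

```text
t: 18.68
eef_pos: [0.626, 0.0743, 0.0298]
tool_rot: [-3.141, -0.001, 1.523]
wrist_force: [0.6, 4.7, -0.1]
gripper_width: 0.316
grasp_force: 30.0
```

Call:
carry_out --pt "-0.7 0 0 0 28" --pt "-0.7 0 0 0 28"

```text
t: 18.92
eef_pos: [0.6259, 0.0724, 0.0298]
tool_rot: [-3.141, -0.0, 1.523]
wrist_force: [-1.4, 3.8, -0.5]
gripper_width: 0.318
grasp_force: 30.0
```

Call:
carry_out --pt "-0.7 0 0 0 28" --pt "-0.7 0 0 0 28"

```text
t: 19.18
eef_pos: [0.6259, 0.0709, 0.0299]
tool_rot: [-3.141, -0.0, 1.523]
wrist_force: [-2.5, 2.5, 0.7]
gripper_width: 0.322
grasp_force: 30.0
```

Call:
carry_out --pt "-0.7 0 0 0 28" --pt "-0.7 0 0 0 28"

```text
t: 19.42
eef_pos: [0.6258, 0.0696, 0.0299]
tool_rot: [-3.141, -0.0, 1.523]
wrist_force: [-4.2, 4.5, 0.3]
gripper_width: 0.32
grasp_force: 30.0
```

Call:
carry_out --pt "-0.5 0 0 0 28" --pt "0 0 0 0 28"

```text
t: 19.68
eef_pos: [0.6258, 0.069, 0.0299]
tool_rot: [-3.141, -0.0, 1.523]
wrist_force: [-3.3, 5.3, 0.0]
gripper_width: 0.322
grasp_force: 30.0
```

Call:
carry_out --pt "-0.5 0 0 0 28" --pt "0 0 0 0 28"

```text
t: 19.92
eef_pos: [0.6257, 0.0685, 0.0298]
tool_rot: [-3.141, -0.0, 1.523]
wrist_force: [-2.7, 4.9, -0.2]
gripper_width: 0.316
grasp_force: 30.0
```

```bash
python3 - <<'E'
from rig import *
import cv2
i=capture("wrist");cv2.imwrite("pics/w5.png",i[:,:,::-1])
i=cv2.resize(i[0:200,200:340],None,fx=4,fy=3,interpolation=cv2.INTER_CUBIC);cv2.imwrite("pics/w5b.png",i[:,:,::-1])
E
```

```text
(no output)
```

View pics/w5b.png

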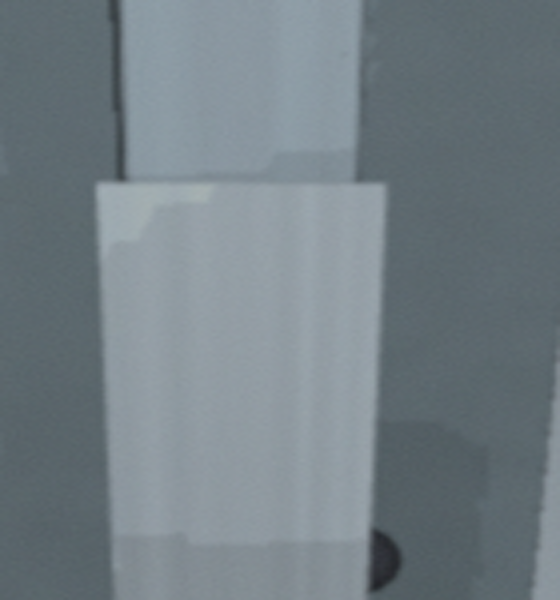

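The button is out at crop (385,560) and shows about 31 px beyond the sleeve edge; fully out should show 32. I'll release and look again.

Call:
carry_out --pt "0.5 0 0 0 28" --pt "0 0 0 0 40" --pt "0 0 0 0 70" --pt "0 0 0 0 70" --pt "0 0 0 0 70" --pt "0 0 -15 0 70" --pt "0 0 -40 0 70" --pt "0 0 -50 0 70" --pt "0 0 -50 0 70" --pt "0 0 -40 0 70" --pt "0 0 0 0 70" --pt "0 0 0 0 70"

```text
t: 21.48
eef_pos: [0.6257, 0.0689, 0.2248]
tool_rot: [-3.141, 0.0, 1.523]
wrist_force: [-0.5, 0.5, -0.2]
gripper_width: 0.75
grasp_force: 0.0
```

```bash
python3 - <<'E'
from rig import *
import cv2,json
s=sense();i=capture("wrist");print(s["eef_pos"])
json.dump(dict(p=list(s["eef_pos"]),r=list(s["tool_rot"])),open("w6.json","w"))
i=cv2.resize(i[0:300,150:370],None,fx=2,fy=2,interpolation=cv2.INTER_CUBIC);cv2.imwrite("pics/w6b.png",i[:,:,::-1])
E
```

```text
[0.62572813 0.0689062  0.22484082]
```

View pics/w6b.png

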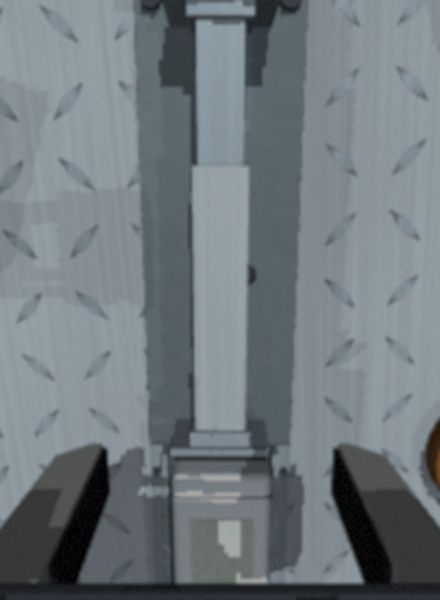

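The button stands out at (251,275), and the pack is penned between the stop plate (row 455) and the end block with some slack. The gripper is open and clear.

```bash
python3 -c "
from rig import *
print(finish_job())"
```

```text
the job is handed in; nothing more can be done
None
```

The battery lies terminals up in the cradle bed, penned with some slack between end block and stop. The button is fully out in the next hole by camera, the gripper is clear of everything, and the job was handed in at about 21.5 s.

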